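Feed a used culture dish through the discard station's flap

ROBOT

A 7-joint arm with a two-finger parallel gripper is mounted at the origin on a cart in front of the work surface, level with it; the furniture and walls round the work are solid. World frame = base frame: x ahead of the robot, y to its left, z up, the work surface at z = 0. Lengths are in m, angles in rad, forces in N, time in s.
With the tool pointing down it reaches from about 0.4 to 0.85 m from the base axis. Payload 10.4 kg.
Tool frame: the origin (TCP) lies between the finger pads; the fingertips stand ahead of it and the grasp point (between the pads) lies 5 mm behind it (manip.tip_extent is the z of the fingertips in the tool frame, in m); z points along the fingers, y is the line along which they close (so a half turn about z gives the same grasp; the last joint's range is limited). The gripper opens to 85 mm and grips with 20 to 120 N. Pads are 22 mm wide; open, the fingers measure 114 mm over their backs; the gripper's body (76 mm by 85 mm) begins 54 mm behind the grasp point. The pads swing forward as they close: fully open they stand 13 mm farther back than shut.
Start: joints at [1.142, 0.332, -0.065, 1.46, 0.022, 1.35, -0.088], TCP at [0.247, -0.574, 0.245] pointing down, gripper open.
Joint ranges: [-2.6, 2.6], [-0.5, 2.12], [-1.47, 1.34], [0.16, 2.42], [-1.27, 4.41], [0.06, 2.06], [-2.6, 2.6]. Speed limits (rad/s): [2.22, 2.22, 2.79, 2.79, 3.14, 3.14, 3.14].

INTERFACE

Orientations are given as a unit quaternion [x, y, z, w].
In Python, from workcell import status, viewer, manip gives the robot as it stands.
- The arm moves only by the tool play_rows, never from a script. Its argument "plan" is one flat list of numbers, 7 for each row, row after row: the turn, a rotation vector about the tool's x, y, z in degrees, then the shift along the tool's x, y, z in m, then the opening, from 0 (shut) to 1 (fully open). In form: [ax, ay, az, dx, dy, dz, grip, ax, ay, az, dx, dy, dz, grip, ...]. A call has 1 to 20 rows; each row is the pose to reach, as a shift and turn from the pose commanded when the call began, along the tool's axes at that moment; what a row does not reach only later rows make up. A row lasts 1/8 s, in which the tool goes at most 62.5 mm and 10.7 degrees, less where a joint would pass 70% of its speed; a pose out of reach is approached as far as the arm can. A call with a gripper value outside its range is refused whole. The fingers move at their own pace and stop on an object; "squeeze" is the grip in N (left out, the last holds). Time passes only in rows, so rows that repeat a pose let the fingers close. It gives the time, the measured TCP pose, the force, the opening and the grip force at its end, in the units of the state.
- status.get_obs(): the state, without advancing time (a new reading comes with each control period).
- viewer.camera(name): name is "side" or "top" or "wrist"; returns the picture (480x640x3 uint8, red, green, blue); there is no depth.
- viewer.camera_model(name): a dict with "fx", "fy", "cx", "cy" (pixels), "D" ([k1, k2, p1, p2, k3] as OpenCV has them; the pictures are not rectified), "R" (3x3) and "t" (3): a world point X has camera coordinates R X + t. Camera axes: x right, y down, z forward; pixel columns grow to the right and rows downward; lengths in m; the calibration is good to about 2 mm. A picture is of the moment at which its call begins: read the wrist's pose just before it. camera_model takes no time and is no camera call; for the wrist camera it gives the pose at the moment of the call.
- manip.hand_in(): hands the job in; it is judged then, once.
The state is a dict: "clock": time; "joint_pos": joint angles; "joint_velocities": joint speeds; "tau": joint torques, N m; "position": TCP position; "ee_rot": TCP orientation; "ft_force": force on the tool from outside, world axes, zero at the start; "torque": the same for the moment, N m; "grip_width": opening from 0.0 (shut) to 1.0 (fully open); "grasp_force": force on a finger pad.
Only numpy, scipy, OpenCV 4.12 (cv2) and the standard library are available. Lean on these libraries where they do the work, as an engineer would, in place of code of your own. Each camera call takes 0.05 s, during which the arm holds its last target. There are 200 camera calls.

TASK

The used culture dish lying on the steel loading tray of the discard station is contaminated and must not be picked up. With the fingertips, push it flat along the tray - steadily, without flicking it - in through the gravity flap until it drops off the sill into the bin, then draw the fingers back out so that the flap hangs fully shut. Leave the other dish, the bottle and the pen where they are.

Things in the scene. Friction and masses are not known exactly. Their poses are not given: they have to be found in the camera images.
- discard_station: Discard station, fixed: white base 330 x 184 mm, steel loading tray on its front half, clear hood behind. Origin on the worktop, on the centre line, straight below the flap's hinge; x points level into the bin (feed direction), y left, z up. Yaw up to 0.25 rad either way. Tray surface at z = 60 mm, from x = -172 (open edge, no lip) to x = +28 mm.
- mouth (a point): Middle of the mouth at tray level: station frame (0, 0, 60) mm, axes as the station's. The mouth is 96 mm wide between jambs, 62 mm high up to the hinge axis (barrel radius 4 mm). Lintel and hood above reach z = 133 mm, x = -6 to 162 mm, 184 mm wide; so fingers enter only tilted, tips leading under the hinge: about 15 to 25 degrees from vertical serves, and only for the last 50 mm.
- rail_start (a point): Tray level, centre line, 105 mm before the mouth. Steel guide rails 12 mm high stand on the tray: about 165 mm apart from the front edge to here, then converging to 91 mm apart 18 mm before the mouth and straight on through it. They centre a dish that is pushed along them.
- sill_end (a point): Middle of the inner end of the level tray, 28 mm past the plane of the shut flap. Beyond it the bin is open: its matted floor lies 12 mm above the worktop, from 58 to 155 mm past that plane, with a steel deflector at the sill's foot. A dish whose centre passes this edge tips and drops in, out of the flap's way.
- flap (a joint): Top-hung grey plastic flap with rubber lower edge, 86 mm wide, 59 mm from hinge axis to lower edge, 4 mm thick, 17 g, hinge along the station's y, 122 mm above the worktop. 0 = hanging shut on its stop (never opens outwards), positive = swung into the bin, to 1.35 rad. Swings freely, falls shut by its weight, under 0.5 N to push; a dish under it lifts it to about 0.65 rad.
- flap_edge (a point): Middle of the flap's lower edge; 3 mm above the tray when the flap hangs shut.
- culture_dish: Used culture dish on the tray: clear, round, lidded, pink filling; 58 mm across at the side (61 at the lid), 13 mm high at the edge to push (16 overall), 20 to 33 g. Origin: centre of underside. Push low, tips 2 to 5 mm over the tray. Starts 85 to 115 mm before the mouth, up to 35 mm off the centre line. Fingertips that push its rear 5 to 12 mm past the flap's plane make it tip off the sill's end.
- second_dish: Another dish of the same size (pale yellow filling), flat on the worktop to the right of the station; leave it. Origin: centre of its underside.
- dye_bottle: Small white bottle with screw cap, 36 mm in diameter, 85 mm high, on the worktop to the right of the station; leave it. Origin: centre of its underside.
- felt_pen: Felt pen, white barrel and black cap, 138 mm long, 16 mm thick, on the worktop to the left of the station; leave it. Origin: its underside at mid length; y axis along the pen.
Mind the look-alikes: they are no part of the job. What is shaped like the culture_dish but brown or green is not meant.

How it is judged:
By the outcome, as a careful person would: the job done as asked, in the order asked, and still so for the second after the job is handed in, with the robot touching nothing.
It also fails if it takes over 45 s, if anything falls off the work surface, if the arm or the gripper's body presses on something with over 40 N, if the wrist force passes 120 N, or if a joint passes its speed limit or range.

## Working session

There is one attempt and no reset: what is moved stays moved. The work goes in short steps, Python scripts to look and compute and a tool call to move; the robot and the scene stay as the last step left them, time stands still between calls to the robot, and variables do not carry over. Pictures are saved under pics/ and viewed, at most 10 in all, crops included, and the job is handed in when it is done.

Besides the shell and the picture viewer there is one more tool, called after "Call:" by a JSON object that holds its "op" and its "data". play_rows: Moves the arm, as the interface text tells. Its arguments: {"type":"object","properties":{"plan":{"type":"array","items":{"type":"number"}},"squeeze":{"type":"number"}},"required":["plan"]}

```bash
mkdir -p pics; cat > h.py <<'E'
import numpy as np, cv2
from workcell import status, viewer, manip
from scipy.spatial.transform import Rotation as Rt
def ray(m,u,v):
    K=np.array([[m["fx"],0,m["cx"]],[0,m["fy"],m["cy"]],[0,0,1]]);R=np.array(m["R"]);t=np.array(m["t"])
    p=cv2.undistortPoints(np.array([[[u,v]]],float),K,np.array(m["D"],float))[0,0]
    return -R.T@t, R.T@np.array([p[0],p[1],1])
def onplane(m,u,v,z):
    c,d=ray(m,u,v); return c+d*(z-c[2])/d[2]
def proj(m,X):
    K=np.array([[m["fx"],0,m["cx"]],[0,m["fy"],m["cy"]],[0,0,1]]);R=np.array(m["R"])
    return cv2.projectPoints(np.array(X,float).reshape(-1,3),cv2.Rodrigues(R)[0],np.array(m["t"],float),K,np.array(m["D"],float))[0][:,0]
def tri(rays):
    A=0;b=0
    for c,d in rays:
        d=d/np.linalg.norm(d);P=np.eye(3)-np.outer(d,d);A=A+P;b=b+P@c
    return np.linalg.solve(A,b)
def shot(n,f):
    m=viewer.camera_model(n);im=viewer.camera(n);cv2.imwrite(f,cv2.cvtColor(im,cv2.COLOR_RGB2BGR));return m,im
E
python3 - <<'E'
from h import *
for n in("top","side","wrist"):
    m,_=shot(n,f"pics/{n}0.png");print(n,-np.array(m["R"]).T@m["t"],np.array(m["R"])[2])
o=status.get_obs();print(o["position"],o["ee_rot"],o["clock"],manip.tip_extent)
E
```

```text
top [0.46778683 0.16011809 1.05603659] [ 0.18135155  0.00435779 -0.98340868]
side [ 0.37481041 -0.47115442  0.5974559 ] [ 0.3267563   0.74215415 -0.58518163]
wrist [ 0.32084362 -0.54210993  0.37302854] [-0.28679113 -0.1220048  -0.95019244]
[ 0.24661329 -0.57402676  0.24473226] [ 9.79485272e-01  2.01515152e-01 -1.29565267e-04 -4.78642675e-04] 0.15 0.014
```

View pics/top0.png

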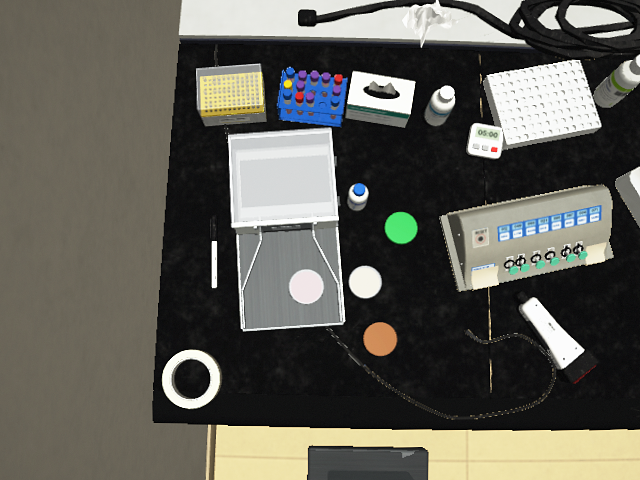

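View pics/side0.png

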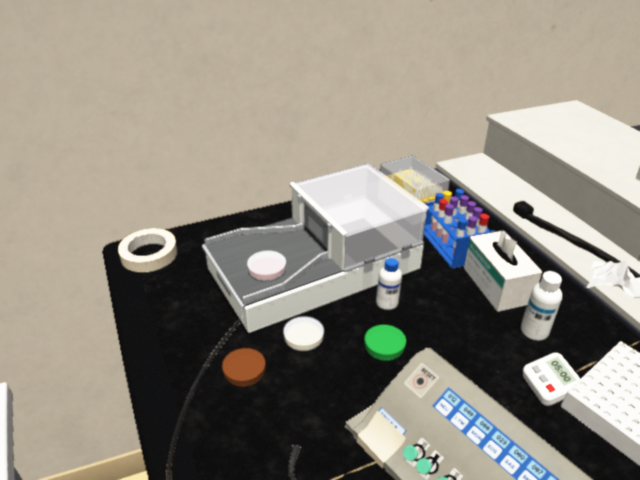

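The top view shows four dish-like discs: pink on the tray (306,287), pale on the worktop (365,282), green (401,228) and brown (380,339). I choose the pink one on the tray. It also shows in the side view at (267,265).

```bash
python3 - <<'E'
from h import *
t=cv2.imread("pics/top0.png");s=cv2.imread("pics/side0.png")
mt,ms=viewer.camera_model("top"),viewer.camera_model("side")
r=[]
for im,m,(u,v) in((t,mt,(306,287)),(s,ms,(267,263))):
    sub=im.astype(int);mk=((sub[...,2]-sub[...,1]>6)&(sub[...,2]>150)).astype(np.uint8)
    n,l,st,c=cv2.connectedComponentsWithStats(mk);k=l[v,u];print(k,st[k],c[k]);
    if k: r.append(ray(m,*c[k])); print(onplane(m,*c[k],.073))
if len(r)==2: print("tri",tri(r))
for u,v in((243,330),(344,324),(237,227),(338,222)): print(u,v,onplane(mt,u,v,.06))
for u,v in((232,226),(338,219),(229,136),(331,129)): print("hood",u,v,onplane(mt,u,v,.133))
cv2.imwrite("pics/c.png",np.hstack([cv2.resize(t[190:340,220:380],(480,450),interpolation=2)[:,:400],cv2.resize(s[160:340,195:375],(400,450),interpolation=2)]))
E
```

```text
121 [291 272  31  31 744] [305.96102151 286.87903226]
[0.56870097 0.18034368 0.073     ]
45 [249 257  36  23 616] [266.39935065 268.2775974 ]
[0.566786   0.17056055 0.073     ]
tri [0.5696413  0.18048714 0.06489594]
243 330 [0.49183671 0.28864406 0.06      ]
344 324 [0.50644852 0.11250372 0.06      ]
237 227 [0.67522712 0.30769997 0.06      ]
338 222 [0.68851501 0.12591969 0.06      ]
hood 232 226 [0.66154591 0.30535254 0.133     ]
hood 338 219 [0.67747188 0.12850539 0.133     ]
hood 229 136 [0.82033808 0.31893019 0.133     ]
hood 331 129 [0.83674372 0.14298052 0.133     ]
```

View pics/c.png

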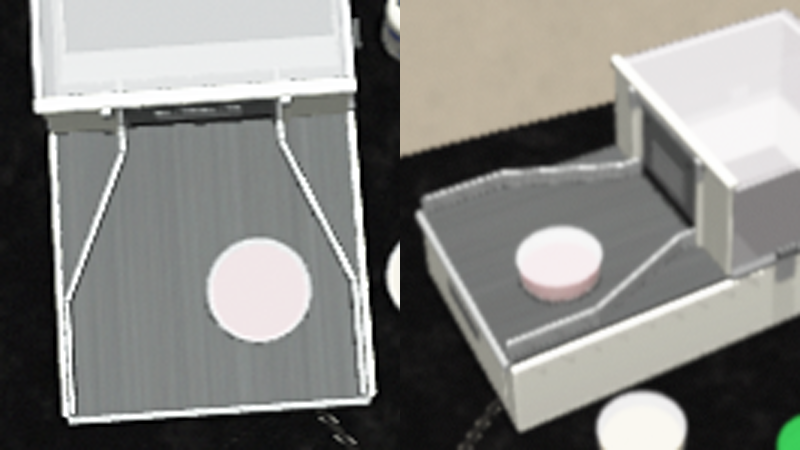

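The crop shows the clear dish with pink filling on the steel tray, right of the centre line. The flap is shut between the converging rails. The station lies near (0.671, 0.217) with yaw about 0.09, and the dish is about 105 mm before the mouth and 27 mm to the right. Next I move above it for a closer look.

```bash
cat >> h.py <<'E'
S=dict(o=np.array([.671,.2165,0]),yaw=.09)
def st2w(p,S=S):
    return S["o"]+Rt.from_euler('z',S["yaw"]).apply(p)
def w2st(p,S=S):
    return Rt.from_euler('z',-S["yaw"]).apply(np.array(p)-S["o"])
def ori(tilt,S=S):
    c,s=np.cos(np.radians(tilt)),np.sin(np.radians(tilt))
    f=np.array([np.cos(S["yaw"]),np.sin(S["yaw"]),0]);up=np.array([0,0,1])
    x=c*f+s*up;z=s*f-c*up
    return Rt.from_matrix(np.column_stack([x,np.cross(z,x),z]))
def row(p,R):
    ob=status.get_obs();R0=Rt.from_quat(ob["ee_rot"])
    print(np.round(np.degrees((R0.inv()*R).as_rotvec()),2),np.round(R0.inv().apply(p-np.array(ob["position"])),4))
E
python3 - <<'E'
from h import *
row(np.array([.42,-.2,.27]),ori(0)); row(np.array([.49,.17,.27]),ori(0))
E
```

```text
[-6.000e-02  1.000e-02  1.809e+01] [ 0.307  -0.2752 -0.025 ]
[-6.000e-02  1.000e-02  1.809e+01] [ 0.5173 -0.5875 -0.0247]
```

Call:
{"op": "play_rows", "data": {"plan": [0,0,4,0.06,-0.05,-0.01,0.6,0,0,8,0.11,-0.1,-0.02,0.28,0,0,12,0.16,-0.14,-0.025,0.28,0,0,16,0.21,-0.185,-0.025,0.28,0,0,18,0.25,-0.225,-0.025,0.28,0,0,18,0.29,-0.265,-0.025,0.28,0,0,18,0.32,-0.305,-0.025,0.28,0,0,18,0.35,-0.345,-0.025,0.28,0,0,18,0.38,-0.385,-0.025,0.28,0,0,18,0.41,-0.425,-0.025,0.28,0,0,18,0.44,-0.465,-0.025,0.28,0,0,18,0.465,-0.505,-0.025,0.28,0,0,18,0.487,-0.54,-0.025,0.28,0,0,18,0.505,-0.57,-0.025,0.28,0,0,18,0.517,-0.587,-0.025,0.28,0,0,18,0.517,-0.587,-0.025,0.28,0,0,18,0.517,-0.587,-0.025,0.28]}}

```text
clock: 2.28
position: [0.49, 0.1682, 0.2701]
ee_rot: [0.999, 0.045, -0.0, 0.0]
ft_force: [0.3, -0.5, 0.6]
grip_width: 0.28
grasp_force: 0.0
```

```bash
python3 - <<'E'
from h import *
o=status.get_obs();m,im=shot("wrist","pics/w1.png");print(o["clock"],o["position"],o["grip_width"],manip.tip_extent)
print(proj(m,[st2w([x,y,.06]) for x,y in((-172,-90),(-172,90),(0,-48),(0,48),(-105,-27))] if 0 else [st2w([x/1e3,y/1e3,.06]) for x,y in((-172,-92),(-172,92),(0,-48),(0,48),(-105,-27))]).round())
E
```

```text
2.275 [0.49000195 0.16820357 0.27006051] 0.27986879773632367 0.014
[[381. 197.]
 [192. 197.]
 [338.  -3.]
 [224.  -2.]
 [313. 125.]]
```

View pics/w1.png

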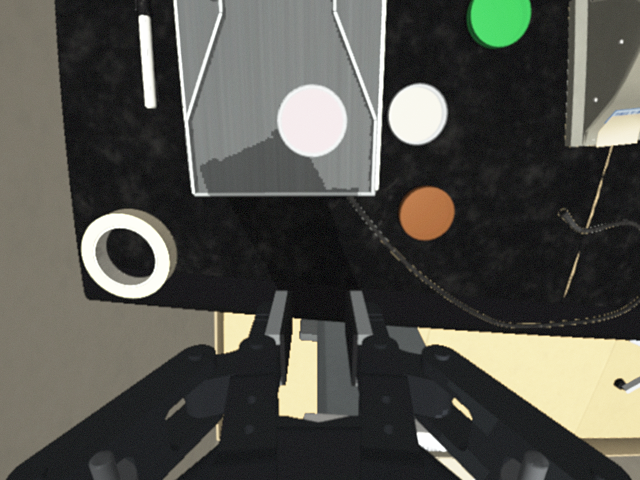

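The wrist view confirms the pink-filled dish at (312,121). The pale one is at (418,114) off the tray, and brown and green are elsewhere. The fingertips are at (280,292) and (357,292).

```bash
python3 - <<'E'
from h import *
im=cv2.imread("pics/w1.png").astype(int);m=viewer.camera_model("wrist")
mk=((im.min(2)>195)&(im[...,2]-im[...,1]>3)).astype(np.uint8);n,l,s,c=cv2.connectedComponentsWithStats(mk);k=l[121,312];print(s[k],c[k])
t=cv2.imread("pics/top0.png");mt=viewer.camera_model("top")
P=tri([ray(m,*c[k]),ray(mt,305.96,286.88)]);print("tri",P,"plane",onplane(m,*c[k],.074),w2st(onplane(m,*c[k],.074)),w2st(onplane(mt,305.96,286.88,.074)))
for u,v in((195,194),(377,192),(189,120),(375,120),(221,12),(337,12)): print(u,v,w2st(onplane(m,u,v,.06 if v>150 else .072)).round(4))
# approach poses: tip centre (station) -> tcp
def go(xf,y,zt,tilt,te=.014):
    a=np.radians(tilt);xf-=.011*np.cos(a); zc=.06+zt+.011*np.sin(a)
    tcp=np.array([xf-te*np.sin(a),y,zc+te*np.cos(a)]);row(st2w(tcp),ori(tilt))
go(-.148,-.027,.06,20);go(-.148,-.027,.005,20)
E
```

```text
[ 282   89   61   64 3067] [311.88294751 120.53537659]
tri [0.57269551 0.18152869 0.0339395 ] plane [0.57243699 0.18122756 0.074     ] [-0.10133434 -0.02627098  0.074     ] [-0.10524033 -0.02682488  0.074     ]
195 194 [-0.1688  0.0881  0.06  ]
377 192 [-0.1672 -0.0886  0.06  ]
189 120 [-0.1     0.0827  0.072 ]
375 120 [-0.1007 -0.0818  0.072 ]
221 12 [-0.0141  0.0483  0.072 ]
337 12 [-0.015  -0.0472  0.072 ]
[4.000e-02 2.001e+01 2.000e-02] [ 0.0214 -0.0052  0.1332]
[4.000e-02 2.001e+01 2.000e-02] [ 0.0215 -0.0052  0.1882]
```

Call:
{"op": "play_rows", "data": {"plan": [0,5,0,0.005,0,0.03,0.28,0,12,0,0.012,-0.003,0.065,0.28,0,20,0,0.021,-0.005,0.1,0.28,0,20,0,0.021,-0.005,0.125,0.28,0,20,0,0.021,-0.005,0.145,0.28,0,20,0,0.021,-0.005,0.16,0.28,0,20,0,0.021,-0.005,0.172,0.28,0,20,0,0.021,-0.005,0.18,0.28,0,20,0,0.021,-0.005,0.185,0.28,0,20,0,0.021,-0.005,0.188,0.28,0,20,0,0.021,-0.005,0.188,0.28,0,20,0,0.021,-0.005,0.188,0.28]}}

```text
clock: 3.82
position: [0.5107, 0.1762, 0.0826]
ee_rot: [0.984, 0.045, 0.174, -0.008]
ft_force: [0.1, -0.7, -0.9]
grip_width: 0.281
grasp_force: 0.0
```

```bash
python3 - <<'E'
from h import *
o=status.get_obs();print(w2st(o["position"]),o["ft_force"])
m,im=shot("side","pics/s2.png");mw,w=shot("wrist","pics/w2.png")
s=cv2.imread("pics/s2.png");w=cv2.imread("pics/w2.png")
print(proj(m,[st2w([-.158,-.027,.065])]))
cv2.imwrite("pics/c2.png",np.hstack([cv2.resize(s[190:340,190:340],(400,400),interpolation=2),cv2.resize(w[0:400,120:520],(400,400))]))
E
```

```text
[-0.1633091  -0.02576948  0.08262297] [ 0.072171   -0.67274521 -0.86923021]
[[234.97044582 278.74018074]]
```

View pics/c2.png

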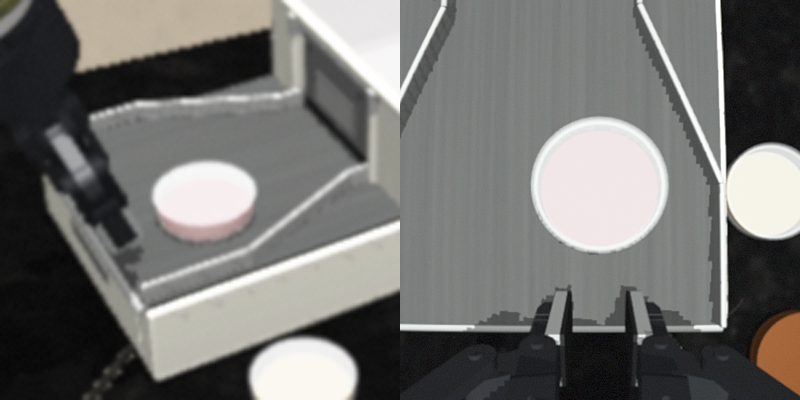

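The crop shows both fingertips close behind the dish and centred on it (598 against 600 px), a few mm above the tray. I feel for the tray in small steps.

Call:
{"op": "play_rows", "data": {"plan": [0,0,0,-0.0007,0,0.0019,0.28,0,0,0,-0.001,0,0.0028,0.28,0,0,0,-0.001,0,0.0028,0.28]}}

```text
clock: 4.3
position: [0.5104, 0.176, 0.0792]
ee_rot: [0.984, 0.045, 0.173, -0.008]
ft_force: [0.1, -0.8, -0.5]
grip_width: 0.28
grasp_force: 0.0
```

Call:
{"op": "play_rows", "data": {"plan": [0,0,0,-0.0003,0,0.0009,0.28,0,0,0,-0.0007,0,0.0019,0.28,0,0,0,-0.0007,0,0.0019,0.28]}}

```text
clock: 4.68
position: [0.5105, 0.1761, 0.0772]
ee_rot: [0.984, 0.045, 0.173, -0.008]
ft_force: [-0.2, 0.1, -0.5]
grip_width: 0.277
grasp_force: 0.0
```

Call:
{"op": "play_rows", "data": {"plan": [0,0,0,-0.0003,0,0.0009,0.28,0,0,0,-0.0007,0,0.0019,0.28,0,0,0,-0.0007,0,0.0019,0.28]}}

```text
clock: 5.05
position: [0.5107, 0.1761, 0.0757]
ee_rot: [0.984, 0.045, 0.174, -0.008]
ft_force: [-4.1, -1.6, 6.3]
grip_width: 0.279
grasp_force: 3.5
```

Call:
{"op": "play_rows", "data": {"plan": [0,0,0,-0.0003,0,0.0009,0.28,0,0,0,-0.0005,0,0.0014,0.28,0,0,0,-0.0005,0,0.0014,0.28]}}

```text
clock: 5.42
position: [0.5109, 0.1762, 0.0753]
ee_rot: [0.984, 0.045, 0.174, -0.007]
ft_force: [-15.9, -4.3, 26.2]
grip_width: 0.283
grasp_force: 13.2
```

Contact with the tray comes at TCP z of about 0.0758. I raise 3 mm above that and start the steady push, steering towards the centre line.

Call:
{"op": "play_rows", "data": {"plan": [0,0,0,0.0015,0,-0.0042,0.28,0,0,0,0.0015,0,-0.0042,0.28,0,0,0,0.0062,0,-0.0025,0.28,0,0,0,0.0109,0,-0.0008,0.28,0,0,0,0.0156,0,0.0009,0.28,0,0,0,0.0203,0,0.0026,0.28,0,0,0,0.025,-0.0012,0.0044,0.28,0,0,0,0.0297,-0.0025,0.0061,0.28,0,0,0,0.0344,-0.0037,0.0078,0.28,0,0,0,0.0391,-0.005,0.0095,0.28,0,0,0,0.0438,-0.0062,0.0112,0.28,0,0,0,0.0485,-0.0075,0.0129,0.28,0,0,0,0.0532,-0.0087,0.0146,0.28,0,0,0,0.0579,-0.01,0.0163,0.28,0,0,0,0.0626,-0.0112,0.018,0.28,0,0,0,0.0673,-0.0125,0.0197,0.28,0,0,0,0.072,-0.0137,0.0215,0.28,0,0,0,0.0767,-0.015,0.0232,0.28,0,0,0,0.0767,-0.015,0.0232,0.28]}}

```text
clock: 7.8
position: [0.5891, 0.1985, 0.0782]
ee_rot: [0.984, 0.045, 0.174, -0.008]
ft_force: [-0.6, 0.1, -0.3]
grip_width: 0.281
grasp_force: 0.0
```

```bash
python3 - <<'E'
from h import *
o=status.get_obs();print(o["position"],w2st(o["position"]),o["ft_force"])
m,im=shot("side","pics/s3.png");mw,w=shot("wrist","pics/w3.png")
s=cv2.imread("pics/s3.png");w=cv2.imread("pics/w3.png")
cv2.imwrite("pics/c3.png",np.hstack([cv2.resize(s[170:320,210:360],(400,400),interpolation=2),cv2.resize(w[0:400,120:520],(400,400))]))
for X in((0,-.0455,.072),(0,.0455,.072),(-.018,.0455,.072),(-.018,-.0455,.072)):print(X,proj(mw,[st2w(X)])-[120,0])
E
```

```text
[0.58911744 0.19851641 0.0782379 ] [-0.0831675  -0.01055132  0.0782379 ] [-0.64637223  0.12832608 -0.33002324]
(0, -0.0455, 0.072) [[277.98864685 134.1193437 ]]
(0, 0.0455, 0.072) [[ 73.3838206  134.35271287]]
(-0.018, 0.0455, 0.072) [[ 72.41876667 174.2585837 ]]
(-0.018, -0.0455, 0.072) [[278.51583944 174.22066842]]
```

View pics/c3.png

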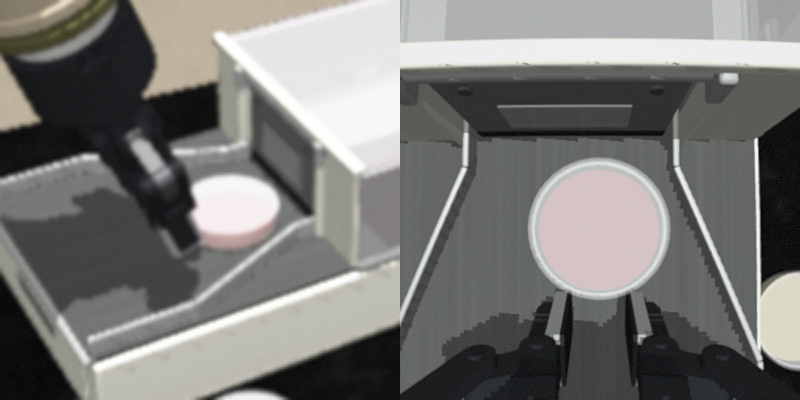

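The crop shows the dish cradled by both fingertips at (599,229), about 12 mm right of the centre line, with the flap ahead at row 134. I carry on steering to the centre and in under the flap.

Call:
{"op": "play_rows", "data": {"plan": [0,0,0,0.0038,-0.001,0.0014,0.28,0,0,0,0.0075,-0.002,0.0027,0.28,0,0,0,0.0113,-0.003,0.0041,0.28,0,0,0,0.015,-0.004,0.0055,0.28,0,0,0,0.0188,-0.005,0.0068,0.28,0,0,0,0.0226,-0.006,0.0082,0.28,0,0,0,0.0263,-0.007,0.0096,0.28,0,0,0,0.0301,-0.008,0.0109,0.28,0,1,0,0.0338,-0.009,0.0123,0.28,0,1.5,0,0.0377,-0.01,0.0135,0.28,0,2,0,0.0415,-0.0105,0.0147,0.28,0,3,0,0.0453,-0.0105,0.016,0.28,0,4,0,0.0491,-0.0105,0.0172,0.28,0,4,0,0.0528,-0.0105,0.0186,0.28,0,4,0,0.0566,-0.0105,0.0199,0.28]}}

```text
clock: 9.78
position: [0.6479, 0.2142, 0.079]
ee_rot: [0.977, 0.045, 0.208, -0.009]
ft_force: [0.3, -0.2, 0.1]
grip_width: 0.278
grasp_force: 0.1
```

```bash
python3 - <<'E'
from h import *
o=status.get_obs();print(o["position"],w2st(o["position"]),o["ft_force"])
m,im=shot("side","pics/s4.png");mw,w=shot("wrist","pics/w4.png")
s=cv2.imread("pics/s4.png");w=cv2.imread("pics/w4.png")
cv2.imwrite("pics/c4.png",np.hstack([cv2.resize(s[170:320,240:390],(400,400),interpolation=2),cv2.resize(w[0:400,120:520],(400,400))]))
E
```

```text
[0.64790214 0.21423144 0.07895008] [-0.02320827 -0.00018338  0.07895008] [ 0.30213515 -0.16286183  0.05111603]
```

View pics/c4.png

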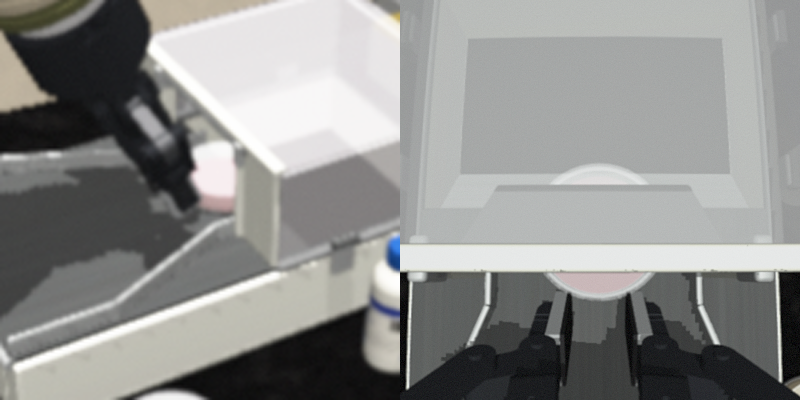

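The dish is centred and about half through under the lifted flap, with its rear edge at (600,298). Next comes the last 23 mm.

Call:
{"op": "play_rows", "data": {"plan": [0,0,0,0.0037,0,0.0016,0.28,0,0,0,0.0073,0,0.0033,0.28,0,0,0,0.011,0,0.0049,0.28,0,0,0,0.0146,0,0.0065,0.28,0,0,0,0.0183,0,0.0081,0.28,0,0,0,0.021,0,0.0094,0.28,0,0,0,0.021,0,0.0094,0.28,0,0,0,0.021,0,0.0094,0.28]}}

```text
clock: 10.88
position: [0.6704, 0.2164, 0.0788]
ee_rot: [0.977, 0.045, 0.208, -0.009]
ft_force: [0.5, -0.1, -0.1]
grip_width: 0.278
grasp_force: 0.0
```

```bash
python3 - <<'E'
from h import *
o=status.get_obs();print(o["position"],w2st(o["position"]),o["ft_force"])
m,im=shot("side","pics/s5.png");mw,w=shot("wrist","pics/w5.png")
s=cv2.imread("pics/s5.png");w=cv2.imread("pics/w5.png")
cv2.imwrite("pics/c5.png",np.hstack([cv2.resize(s[170:320,270:420],(400,400),interpolation=2),cv2.resize(w[0:400,120:520],(400,400))]))
E
```

```text
[0.67039174 0.21638654 0.07878347] [-6.15995223e-04 -5.83325732e-05  7.87834733e-02] [ 0.52306914 -0.06756746 -0.10748044]
```

View pics/c5.png

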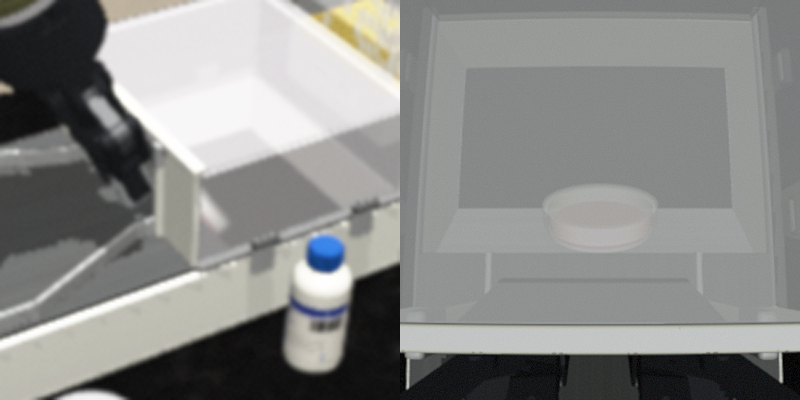

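The dish has tipped off the sill and lies slanted on the deflector at (600,218), beyond the sill end. The flap rests on the fingers, so I draw back along the same line.

Call:
{"op": "play_rows", "data": {"plan": [0,0,0,-0.0037,0,-0.0016,0.28,0,0,0,-0.009,0,-0.004,0.28,0,0,0,-0.0146,0,-0.0065,0.28,0,0,0,-0.022,0,-0.0098,0.28,0,0,0,-0.0293,0,-0.013,0.28,0,0,0,-0.0366,0,-0.0163,0.28,0,0,0,-0.044,0,-0.0196,0.28,0,0,0,-0.053,0,-0.0236,0.28,0,0,0,-0.062,0,-0.0276,0.28,0,0,0,-0.073,0,-0.0325,0.28,0,0,0,-0.073,0,-0.0325,0.28,0,0,0,-0.05,0,-0.09,0.28,0,0,0,-0.04,0,-0.13,0.28,0,0,0,-0.04,0,-0.13,0.28,0,0,0,-0.04,0,-0.13,0.28,0,0,0,-0.04,0,-0.13,0.28]}}

```text
clock: 12.98
position: [0.581, 0.2078, 0.1798]
ee_rot: [0.977, 0.045, 0.207, -0.009]
ft_force: [1.1, -0.5, -0.1]
grip_width: 0.281
grasp_force: 0.0
```

```bash
python3 - <<'E'
from h import *
o=status.get_obs();print(o["position"],o["ft_force"])
m,im=shot("side","pics/s6.png");mw,w=shot("wrist","pics/w6.png");mt,t=shot("top","pics/t6.png")
s=cv2.imread("pics/s6.png");w=cv2.imread("pics/w6.png");t=cv2.imread("pics/t6.png")
cv2.imwrite("pics/c6.png",np.hstack([cv2.resize(s[160:310,270:420],(400,400),interpolation=2),cv2.resize(w[0:400,120:520],(400,400))]))
t0=cv2.imread("pics/top0.png")
for n,(a,b,c,d) in dict(pen=(210,295,205,222),dish2=(262,302,345,385),bottle=(180,212,345,372)).items(): print(n,cv2.absdiff(t[a:b,c:d],t0[a:b,c:d]).mean())
E
```

```text
[0.58099142 0.20778687 0.17980124] [ 1.11295957 -0.48578877 -0.10962311]
pen 1.0604382929642444
dish2 0.7158333333333333
bottle 4.265432098765432
```

View pics/c6.png

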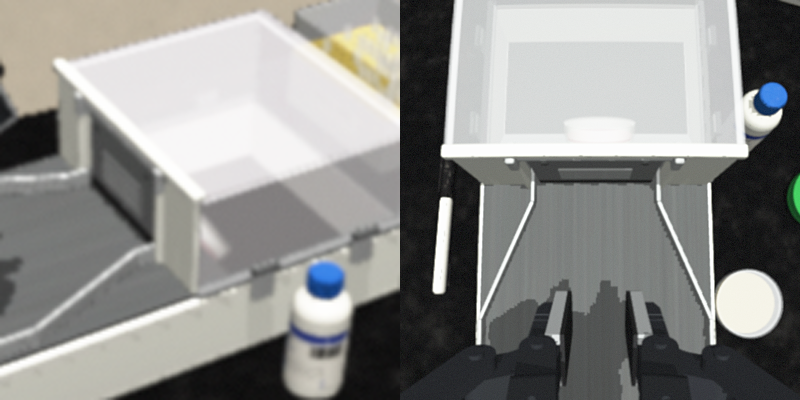

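The flap hangs shut, and the dish lies in the bin beyond the sill, slanted on the deflector. The bottle, the second dish and the pen have not moved, and the hand is clear.

```bash
python3 -c "
from workcell import manip
print(manip.hand_in())"
```

```text
the job is handed in; nothing more can be done
None
```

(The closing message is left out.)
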